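# Tip the stale rolls into the crumb mill

### The arm

A 6-joint arm with a two-finger parallel gripper is mounted at the origin on the work surface. World frame = base frame: x ahead of the robot, y to its left, z up, the work surface at z = 0. Lengths are in m, angles in rad, forces in N, time in s.
With the tool pointing down it reaches from about 0.25 to 0.725 m from the base axis. Payload 4 kg.
Tool frame: the origin (TCP) lies midway between the tips of the shut fingers; the grasp point (between the pads) lies 19 mm behind it; z points along the fingers, y is the line along which they close (so a half turn about z gives the same grasp; the last joint's range is limited). The gripper opens to 85 mm and grips with 20 to 120 N. Pads are 22 mm wide; open, the fingers measure 114 mm over their backs; the gripper's body (76 mm by 85 mm) begins 54 mm behind the grasp point. The pads swing forward as they close: fully open they stand 13 mm farther back than shut.
Start: joints at [1.308, 0.241, 0.005, 1.335, 0, 1.571], TCP at [0.13, 0.483, 0.231] pointing down, gripper open.
Joint ranges: [-2.72, 2.72], [-1.05, 1.87], [-1.09, 1.28], [-1.99, 2.15], [-1.42, 1.44], [-3.14, 3.14]. Speed limits (rad/s): [2.79, 2.79, 3.14, 3.14, 3.14, 3.14].

### API

Orientations are given as a unit quaternion [x, y, z, w].
In Python, from workcell import status, camera, get_calibration, ticket gives the robot as it stands.
- The arm moves only by the shell command python3 -m creep 'ROWS' [OPENING]. ROWS is JSON, a list of rows, each a list of 6 numbers: the shift along the world's x, y, z in cm, then the turn, a rotation vector about the world's x, y, z in degrees. A call has 1 to 8 rows; each row shifts and turns the commanded pose from where the row before left it; what a row does not reach is not made up. A row lasts 1/10 s, in which the tool goes at most 50 mm and 8.59 degrees, less where a joint would pass 70% of its speed; a pose out of reach is approached as far as the arm can. A call is refused whole if a number of a shift passes 5 or a number of a turn 8.59, either way. A call with a gripper value outside its range is refused whole. OPENING is the opening, from -1 (shut) to 1 (fully open), so that 0 is half open, set as the call begins (- or left out, the last holds). The fingers move at their own pace and stop on an object; the grip force is fixed at half the most. Time passes only in rows, so rows that do not move let the fingers close. It gives the time, the measured TCP pose, the force, the opening and the grip force at its end, in the units of the state.
- status.get_obs(): the state, without advancing time (a new reading comes with each control period).
- camera(name): name is "scene" or "top" or "wrist"; returns the picture (384x512x3 uint8, red, green, blue); there is no depth.
- get_calibration(name): a dict with "fx", "fy", "cx", "cy" (pixels), "rvec" (rotation vector, rad) and "tvec" (3), from world to camera coordinates, as OpenCV has them; the wrist camera has in their place "tool_from_camera" (4x4, takes a point from camera to tool coordinates, whose origin is the TCP and whose axes are the flange's). Camera axes: x right, y down, z forward; pixel columns grow to the right and rows downward; lengths in m; the calibration is good to about 2 mm. A picture is of the moment at which its call begins: read the wrist's pose just before it. get_calibration takes no time and is no camera call.
- ticket.job_done(): hands the job in; it is judged then, once.
The state is a dict: "clock": time; "joint_pos": joint angles; "joint_vel": joint speeds; "tau": joint torques, N m; "eef_pos": TCP position; "tool_rot": TCP orientation; "ft_force": force on the tool from outside, world axes, zero at the start; "ft_torque": the same for the moment, N m; "grip_width": finger opening in m; "grasp_force": force on a finger pad.
Only numpy, scipy, OpenCV 4.12 (cv2) and the standard library are available. Lean on these libraries where they do the work, as an engineer would, in place of code of your own. Each camera call takes 0.05 s, during which the arm holds its last target. There are 200 camera calls.

### The job

Lift the lid off the crumb mill's hopper by its knob and set it down flat on the dark wooden board (do not drop it), then tip the four rolls into the hopper by raising the blue hinged tray by its bar, smoothly, without handling the rolls themselves. Then bring the tray gently back down to level without letting it slam; leave the loaf, the jar and the brush where they are.

Things in the scene. Friction and masses are not known exactly. Their poses are not given: they have to be found in the camera images.
- hopper: Fixed aluminium hopper of the crumb mill, an open-topped square box 200 x 200 mm outside, 6 mm walls, rim 120 mm above the bench, inner floor about 6 mm. Origin: centre of its underside on the bench; z up. The tray is on its -y side. On its +y side a sheet guard rises to 160 mm (40 mm above the rim); on its +x side is a motor box 75 mm long, 130 wide, 102 high. Two thin legs with a crossbar at y = -225 mm hold the level tray.
- tray (a joint): Tilt of the blue tray about its hinge, rad: 0 level (start), grows as the outer end with the bar is raised, stop at 1.25. Light hinge friction; it does not stay up: it falls back to 0 when let go. The loaded tray needs about 4 N at the bar. The rolls have all slid off by about 0.95; 1.1 is ample.
- tray_hinge (a point): Point at the middle of the tray's hinge line, on the outer edge of the hopper's -y rim, 120 mm above the bench. Axes as the hopper's: the hinge runs along x, the tray reaches along -y.
- tray_bar (a point): Centre of the tray's grab bar: a round black steel bar 12 mm thick, 140 mm long, parallel to the hinge, 50 mm out from the tray's outer end wall and open above and below. Level, it lies 220 mm from the hinge along -y and 10 mm above it (130 mm above the bench). Its axes turn with the tray: x along the bar, y towards the hopper, z square to the tray floor. The blue steel tray is 200 wide, 170 long, walls 40 mm high on three sides, open to the hopper; 0.4 kg.
- lid: Loose lid on the hopper: wooden plate 190 x 190 x 6 mm over a white plug 170 x 170 x 8 mm that sits inside the mouth (188 mm). Origin: centre of the plug's underside, z up; closed it is 112 mm above the bench. About 0.3 kg.
- lid_knob (a point): Centre of the lid's round black knob, 40 mm diameter, 22 mm high, on a thin stem; 39 mm above the lid's origin, 25 mm above the plate. Any yaw can grip it.
- board: Fixed dark wooden board, 200 x 200 x 18 mm, on the bench to the robot's left. Origin: centre of its underside; its top is 18 mm above.
- loaf: Brown loaf 130 x 85 x 60 mm beside the board; bystander. Origin under its centre, x along its length.
- jar: Glass jar, 76 mm diameter, 120 mm high, beyond the mill; bystander. Origin under its centre.
- brush: Bench brush, 200 mm long, lying beyond the tray; bystander. Origin under its middle, x along its length.
- roll1_c (a point): Centre of dry bread roll 1: brown, flat-bottomed, 74 x 54 x 42 mm, about 60 g, lying loose on the tray at the start.
- roll2_c (a point): Centre of dry bread roll 2: brown, flat-bottomed, 74 x 54 x 42 mm, about 60 g, lying loose on the tray at the start.
- roll3_c (a point): Centre of dry bread roll 3: brown, flat-bottomed, 74 x 54 x 42 mm, about 60 g, lying loose on the tray at the start.
- roll4_c (a point): Centre of dry bread roll 4: brown, flat-bottomed, 74 x 54 x 42 mm, about 60 g, lying loose on the tray at the start.
Things that resemble listed ones, but are neither listed nor needed, are in the scene too. Leave any yellow look-alike of the part that bears roll4_c alone.

How it is judged:
On the way, in this order (a step that is already met when the one before it is completed fails the run):
1. the lid lies flat on the board, let go (horizontal distance between lid and board below 0.05 m and angle between lid's own z axis and vertical below 0.06 rad and z of lid in the frame of board below 0.023 m and contact force between the fingers and lid below 0.1 N and linear speed of lid below 0.03 m/s), for 0.2 s.
2. the tray is tipped up and all four rolls are in the hopper (x of roll1_c in the frame of hopper between -0.095 and 0.095 m and y of roll1_c in the frame of hopper between -0.095 and 0.095 m and z of each of roll1_c, roll2_c, roll3_c, roll4_c in the frame of hopper below 0.112 m and x of roll2_c in the frame of hopper between -0.095 and 0.095 m and y of roll2_c in the frame of hopper between -0.095 and 0.095 m and x of roll3_c in the frame of hopper between -0.095 and 0.095 m and y of roll3_c in the frame of hopper between -0.095 and 0.095 m and x of roll4_c in the frame of hopper between -0.095 and 0.095 m and y of roll4_c in the frame of hopper between -0.095 and 0.095 m and value of joint tray above 0.4 rad), for 0.1 s.
At the end, for the whole second after the job is handed in: The lid lies flat (within 0.06 rad) and at rest on the board, its centre within 50 mm of the board's centre; the centres of all four rolls are inside the hopper's walls and below its rim, at rest; the tray is back down within 0.06 rad of level and still (all of step 1 and x of roll1_c in the frame of hopper between -0.095 and 0.095 m and y of roll1_c in the frame of hopper between -0.095 and 0.095 m and z of each of roll1_c, roll2_c, roll3_c, roll4_c in the frame of hopper below 0.112 m and x of roll2_c in the frame of hopper between -0.095 and 0.095 m and y of roll2_c in the frame of hopper between -0.095 and 0.095 m and x of roll3_c in the frame of hopper between -0.095 and 0.095 m and y of roll3_c in the frame of hopper between -0.095 and 0.095 m and x of roll4_c in the frame of hopper between -0.095 and 0.095 m and y of roll4_c in the frame of hopper between -0.095 and 0.095 m and linear speed of each of roll1, roll2, roll3, roll4 below 0.03 m/s and value of joint tray below 0.06 rad and velocity of joint tray below 0.1 rad/s); the robot touches nothing.
It fails at once if the loaf, the jar or the brush is moved more than 30 mm, or the jar is tipped over (distance of any of loaf, jar, brush from where it was at the start of the episode above 0.03 m or angle between jar's own z axis and vertical above 0.5 rad).
It fails at once if the tray is flung up or let slam down (turns faster than 3 rad/s) (velocity of joint tray above 3 rad/s or velocity of joint tray below -3 rad/s).
It fails at once if the lid is dropped (loose and faster than 0.7 m/s) (linear speed of lid above 0.7 m/s and contact force between the fingers and lid below 0.1 N).
It fails at once if a roll is handled (fingers press it with more than 2 N) (contact force between the fingers and roll1 above 2 N or contact force between the fingers and roll2 above 2 N or contact force between the fingers and roll3 above 2 N or contact force between the fingers and roll4 above 2 N).
It also fails if it takes over 69 s, if anything falls off the work surface, if the arm or the gripper's body presses on something with over 40 N, if the wrist force passes 120 N, or if a joint passes its speed limit or range.

## Working session

There is one attempt and no reset: what is moved stays moved. The work goes in short steps, Python scripts to look and compute and a shell command to move; the robot and the scene stay as the last step left them, time stands still between calls to the robot, and variables do not carry over. Pictures are saved under pics/ and viewed, at most 10 in all, crops included, and the job is handed in when it is done.

```bash
mkdir -p pics; python3 - <<'E'
from workcell import status,camera,get_calibration
import cv2
for n in("scene","top"):
    cv2.imwrite(f"pics/{n}0.png",cv2.cvtColor(camera(n),cv2.COLOR_RGB2BGR)); print(n,get_calibration(n))
o=status.get_obs();print(o['clock'],o['eef_pos'],o['tool_rot'],o['grip_width'])
print(get_calibration("wrist"))
E
```

```text
scene {'fx': 495.24461602716354, 'fy': 495.24461602716354, 'cx': 254.8494126327068, 'cy': 187.5391670439117, 'rvec': array([ 1.4786376 ,  1.82873452, -0.99654086]), 'tvec': array([ 0.18374002, -0.22505764,  1.78365903])}
top {'fx': 387.4558923161989, 'fy': 387.4558923161989, 'cx': 263.32066455564063, 'cy': 201.67824089832484, 'rvec': array([ 2.16212123, -2.13245126,  0.19107257]), 'tvec': array([-0.07319039,  0.58989284,  1.1623009 ])}
0.1 [0.12972227 0.48228656 0.23048022] [ 1.31014928e-01  9.91379915e-01 -9.65040215e-04 -1.43357962e-04] 0.08542553375974953
{'fx': 281.57518911739834, 'fy': 281.57518911739834, 'cx': 250.43820199384072, 'cy': 188.0964678174666, 'tool_from_camera': array([[ 1.41656685e-03, -9.45386681e-01, -3.25947874e-01,
         8.46301751e-02],
       [ 9.99998798e-01,  1.54442337e-03, -1.33494174e-04,
        -8.81444141e-04],
       [ 6.29605129e-04, -3.25947293e-01,  9.45387733e-01,
        -1.42547081e-01],
       [ 0.00000000e+00,  0.00000000e+00,  0.00000000e+00,
         1.00000000e+00]])}
```

View pics/scene0.png

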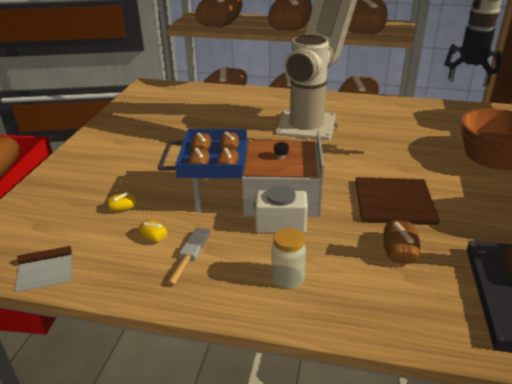

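View pics/top0.png

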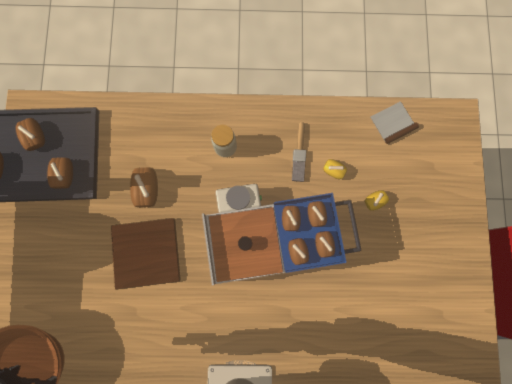

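The scene view shows the mill centre, with tray bar at (165,155), knob at (281,150) and board at (396,200). In the top view the knob is at (245,243), the board's centre at about (145,254), the bar at about (351,227) and the brown rolls at (291,217), (317,213), (298,250) and (324,243). The yellow look-alikes at (335,169) and (377,200) lie on the bench, so I leave them alone. I'll confirm this in an enlarged crop.

```bash
cat >h.py <<'E'
import numpy as np,cv2
from scipy.spatial.transform import Rotation as R
from workcell import status,camera,get_calibration
def ray(n,u,v,z):
    c=get_calibration(n);K=np.array([[c['fx'],0,c['cx']],[0,c['fy'],c['cy']],[0,0,1]])
    if n=="wrist":
        o=status.get_obs();T=c['tool_from_camera'];Rt=R.from_quat(o['tool_rot']).as_matrix()
        Rw=Rt@T[:3,:3];p=Rt@T[:3,3]+o['eef_pos']
    else:
        Rw=cv2.Rodrigues(c['rvec'])[0].T;p=-Rw@c['tvec']
    d=Rw@np.linalg.solve(K,[u,v,1]);return p+d*(z-p[2])/d[2]
E
python3 - <<'E'
from h import *
im=cv2.imread("pics/top0.png")
cv2.imwrite("pics/top0c.png",cv2.resize(im[170:300,105:395],None,fx=2.75,fy=2.75,interpolation=cv2.INTER_CUBIC))
P=lambda u,v,z:ray("top",u,v,z).round(3)
print("knob",P(245,243,.157)); print("board",P(145,254,.018))
for u,v in((339,203),(351,202),(359,250),(348,253),(353,226)):print("bar",P(u,v,.13))
E
```

```text
knob [ 0.456 -0.013  0.157]
board [0.425 0.301 0.018]
bar [ 0.577 -0.284  0.13 ]
bar [ 0.581 -0.32   0.13 ]
bar [ 0.442 -0.339  0.13 ]
bar [ 0.433 -0.308  0.13 ]
bar [ 0.51  -0.324  0.13 ]
```

View pics/top0c.png

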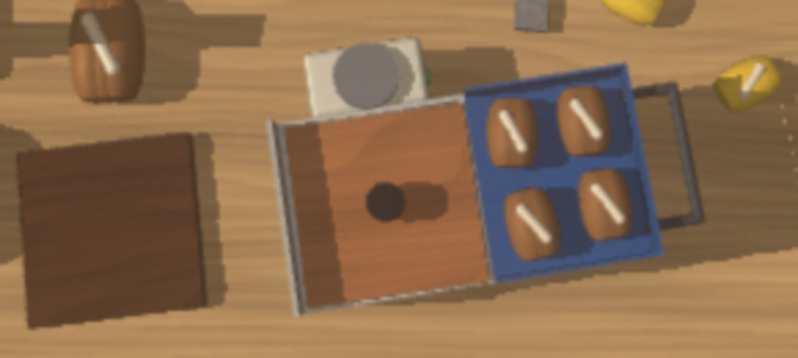

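The crop shows four brown rolls in the blue tray, the knob at (386,202), and the tray bar from (674,90) to (697,218). The only yellow rolls are outside the tray. Now I'll compute a refined yaw and the distances to move.

```bash
python3 - <<'E'
from h import *
P=lambda u,v,z:ray("top",105+u/2.75,170+v/2.75,z)
k=P(386,202,.155)
b=np.mean([P(*p,.018) for p in((17,153),(192,133),(205,305),(28,328))],0)
B=[P(674,90,.13),P(697,218,.13)]
c=[P(*p,.16) for p in((627,65),(662,255))]
g=[P(*p,.16) for p in((270,122),(297,313))]
for n,(p,q) in dict(bar=B,tray=c,guard=g).items(): print(n,p.round(3),q.round(3),np.degrees(np.arctan2(*(p-q)[1::-1])).round(1),((p+q)/2).round(3))
print("knob",k,"board",b)
print(status.get_obs()['eef_pos'])
E
python3 -m creep '[[2.5,-4.1,0,0,0,3],[2.5,-4.1,0,0,0,3],[2.5,-4.1,0,0,0,3],[2.5,-4.1,0,0,0,3],[2.7,-4.1,0,0,0,3],[2.7,-4.1,0,0,0,3],[2.7,-4.1,0,0,0,3],[2.7,-4.1,0,0,0,3]]' 1
```

```text
bar [ 0.578 -0.317  0.13 ] [ 0.444 -0.338  0.13 ] 8.8 [ 0.511 -0.327  0.13 ]
tray [ 0.599 -0.261  0.16 ] [ 0.405 -0.293  0.16 ] 9.4 [ 0.502 -0.277  0.16 ]
guard [0.534 0.105 0.16 ] [0.344 0.072 0.16 ] 10.0 [0.439 0.088 0.16 ]
knob [ 0.45479291 -0.01442527  0.155     ] board [0.42761224 0.30022402 0.018     ]
[0.12972227 0.48228656 0.23048022]
clock: 0.9
eef_pos: [0.3383, 0.153, 0.2313]
tool_rot: [-0.079, 0.997, 0.0, 0.0]
ft_force: [0.3, 0.9, -1.0]
grip_width: 0.0855
grasp_force: 0.0
```

```bash
python3 -m creep '[[2.9,-4.1,0,0,0,0],[2.9,-4.2,0,0,0,0],[2.9,-4.2,0,0,0,0],[2.9,-4.2,0,0,0,0],[0,0,0,0,0,0],[0,0,0,0,0,0]]'
python3 - <<'E'
from h import *
o=status.get_obs();print(o['eef_pos'],o['joint_pos'].round(2) if hasattr(o['joint_pos'],'round') else o['joint_pos'])
im=camera("wrist");cv2.imwrite("pics/w1.png",cv2.cvtColor(im,cv2.COLOR_RGB2BGR))
m=(im.max(2)<60).astype(np.uint8);n,l,s,c=cv2.connectedComponentsWithStats(m)
for i in range(1,n):
    if s[i,4]>150: print(s[i],c[i].round(1),ray("wrist",*c[i],.155).round(4))
E
```

```text
clock: 1.5
eef_pos: [0.4517, -0.0103, 0.2305]
tool_rot: [-0.076, 0.997, 0.0, -0.001]
ft_force: [-0.3, 1.0, -0.1]
grip_width: 0.0857
grasp_force: 0.0
[ 0.45165295 -0.01034749  0.23046684] [-0.02  0.15 -0.11  1.31  0.   -0.18]
[    0   292   512    92 16157] [273.8 352.9] [0.6142 0.0401 0.155 ]
```

View pics/w1.png

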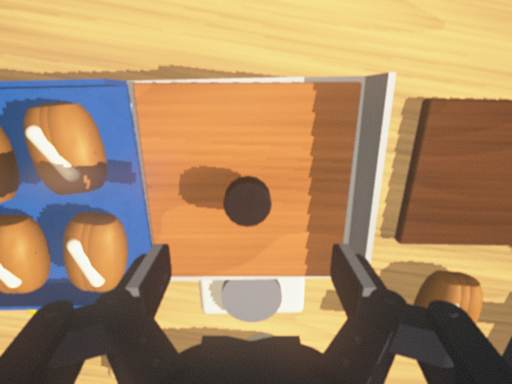

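The wrist view shows the knob at (247,201), roughly centred between the fingers, with the lid flat under it.

```bash
python3 - <<'E'
from h import *
print(ray("wrist",247,202,.160),status.get_obs()['eef_pos'])
E
```

```text
[ 0.45210425 -0.01259639  0.16      ] [ 0.45123482 -0.00938604  0.23068085]
```

```bash
python3 -m creep '[[0.2,-0.3,-2,0,0,0],[0,0,-2.5,0,0,0],[0,0,-2.5,0,0,0],[0,0,-2,0,0,0],[0,0,-1.1,0,0,0],[0,0,0,0,0,0]]'; python3 -m creep '[[0,0,0,0,0,0],[0,0,0,0,0,0],[0,0,0,0,0,0],[0,0,0,0,0,0],[0,0,0,0,0,0],[0,0,0,0,0,0]]' -1
```

```text
clock: 2.15
eef_pos: [0.4522, -0.0111, 0.1291]
tool_rot: [-0.079, 0.997, 0.0, -0.002]
ft_force: [0.1, -0.2, -0.5]
grip_width: 0.0853
grasp_force: 0.0
clock: 2.75
eef_pos: [0.4549, -0.0125, 0.1316]
tool_rot: [-0.078, 0.997, -0.0, 0.001]
ft_force: [-0.6, 0.6, 5.6]
grip_width: 0.0383
grasp_force: 60.3
```

```bash
python3 -m creep '[[0,0,0.5,0,0,0],[0,0,1,0,0,0],[0,0,1.5,0,0,0],[0,0,2,0,0,0],[0,0,2,0,0,0],[0,0,2,0,0,0],[0,0,1.5,0,0,0],[0,0,0,0,0,0]]'; python3 -m creep '[[0,1,0,0,0,0],[-0.3,3,0,0,0,0],[-0.4,4.5,0,0,0,0],[-0.5,5,0,0,0,0],[-0.5,5,0,0,0,0],[-0.5,5,0,0,0,0],[-0.3,4,0,0,0,0],[-0.2,2.8,0,0,0,0]]'; python3 -m creep '[[0,1,0,0,0,0],[0,0,0,0,0,0],[0,0,0,0,0,0],[0,0,0,0,0,0]]'
```

```text
clock: 3.55
eef_pos: [0.4552, -0.0125, 0.2376]
tool_rot: [-0.078, 0.997, -0.0, 0.002]
ft_force: [1.0, 0.2, -3.9]
grip_width: 0.0385
grasp_force: 60.6
clock: 4.35
eef_pos: [0.4251, 0.2928, 0.2335]
tool_rot: [-0.08, 0.997, -0.0, -0.001]
ft_force: [0.3, 0.2, -3.0]
grip_width: 0.0387
grasp_force: 61.1
clock: 4.75
eef_pos: [0.427, 0.2984, 0.235]
tool_rot: [-0.077, 0.997, -0.001, -0.0]
ft_force: [0.6, -0.4, -3.7]
grip_width: 0.0385
grasp_force: 61.2
```

```bash
python3 - <<'E'
from h import *
a=camera("scene")[60:260,230:450];b=camera("top")[170:300,90:260]
o=np.hstack([cv2.resize(x,(400,400)) for x in(a,b)])
cv2.imwrite("pics/c2.png",cv2.cvtColor(o,cv2.COLOR_RGB2BGR))
E
```

```text
(no output)
```

View pics/c2.png

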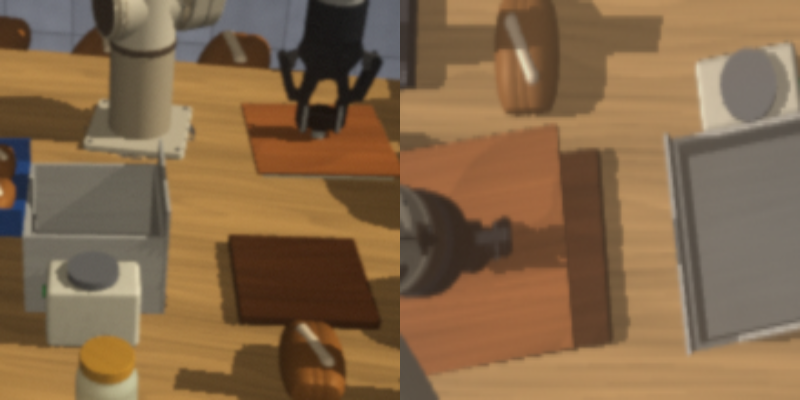

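The lid is held level over the board (knob at about (320,118) in the left half), with the hopper open and clear. Lowering it now.

```bash
python3 -m creep '[[0,0.1,-1.5,0,0,0],[0,0,-3,0,0,0],[0,0,-4,0,0,0],[0,0,-4,0,0,0],[0,0,-3,0,0,0],[0,0,-2,0,0,0],[0,0,-1,0,0,0],[0,0,0,0,0,0]]'; python3 -m creep '[[0,0,-0.3,0,0,0],[0,0,-0.3,0,0,0],[0,0,0,0,0,0],[0,0,0,0,0,0]]'
```

```text
clock: 5.65
eef_pos: [0.4265, 0.2997, 0.0493]
tool_rot: [-0.077, 0.997, -0.001, -0.001]
ft_force: [-0.2, -0.5, -2.8]
grip_width: 0.0388
grasp_force: 61.2
clock: 6.05
eef_pos: [0.4275, 0.3011, 0.045]
tool_rot: [-0.078, 0.997, 0.0, 0.001]
ft_force: [-0.3, -0.7, -3.8]
grip_width: 0.0384
grasp_force: 61.2
```

```bash
python3 -m creep '[[0,0,-0.3,0,0,0],[0,0,-0.2,0,0,0],[0,0,0,0,0,0],[0,0,0,0,0,0]]';python3 -m creep '[[0,0,-0.2,0,0,0],[0,0,0,0,0,0],[0,0,0,0,0,0]]'
```

```text
clock: 6.45
eef_pos: [0.4269, 0.3008, 0.0392]
tool_rot: [-0.078, 0.997, -0.0, -0.0]
ft_force: [-0.0, 0.5, -3.8]
grip_width: 0.0385
grasp_force: 61.2
clock: 6.75
eef_pos: [0.4273, 0.3011, 0.0377]
tool_rot: [-0.078, 0.997, 0.0, 0.0]
ft_force: [-0.8, 0.8, 0.9]
grip_width: 0.0384
grasp_force: 61.7
```

```bash
python3 -m creep '[[0,0,-0.1,0,0,0],[0,0,0,0,0,0]]'; python3 -m creep '[[0,0,0,0,0,0],[0,0,0,0,0,0],[0,0,0,0,0,0],[0,0,0,0,0,0],[0,0,0,0,0,0],[0,0,0,0,0,0]]' 1; python3 -m creep '[[0,0,1,0,0,0],[0,0,2,0,0,0],[0,0,4,0,0,0],[0,0,5,0,0,0],[0,0,5,0,0,0],[0,0,4,0,0,0],[0,0,0,0,0,0]]'
python3 - <<'E'
from h import *
a=camera("scene")[100:260,230:450];b=camera("wrist")
o=np.hstack([cv2.resize(x,(400,300)) for x in(a,b)])
cv2.imwrite("pics/c3.png",cv2.cvtColor(o,cv2.COLOR_RGB2BGR))
E
```

```text
clock: 6.95
eef_pos: [0.4273, 0.301, 0.0376]
tool_rot: [-0.078, 0.997, 0.0, 0.001]
ft_force: [-2.8, -0.8, 6.5]
grip_width: 0.0384
grasp_force: 62.5
clock: 7.55
eef_pos: [0.4271, 0.3008, 0.0362]
tool_rot: [-0.078, 0.997, -0.0, -0.0]
ft_force: [-0.7, 0.4, 0.4]
grip_width: 0.0855
grasp_force: 0.0
clock: 8.25
eef_pos: [0.4299, 0.3028, 0.2541]
tool_rot: [-0.078, 0.997, 0.004, 0.006]
ft_force: [0.5, 1.7, -0.7]
grip_width: 0.0855
grasp_force: 0.0
```

View pics/c3.png

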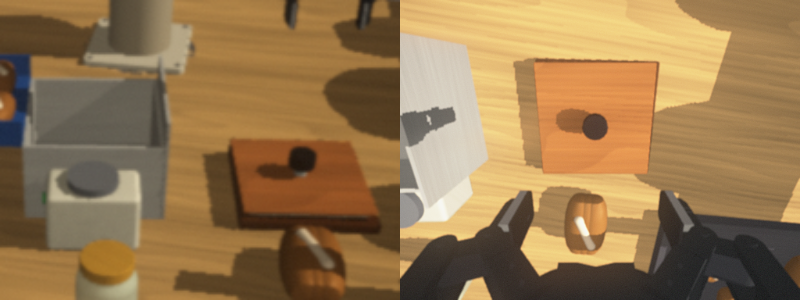

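The lid lies flat and centred on the board, with its knob at (302,160) in the left half. Moving to the bar.

```bash
python3 -m creep '[[0.6,-3,0,0,0,0],[0.6,-5,0,0,0,0],[0.6,-5,0,0,0,0],[0.6,-5,0,0,0,0],[0.6,-5,0,0,0,0],[0.6,-5,0,0,0,0],[0.6,-5,0,0,0,0],[0.6,-5,0,0,0,0]]' 0;python3 -m creep '[[0.6,-5,0,0,0,0],[0.6,-5,0,0,0,0],[0.6,-5,0,0,0,0],[0.6,-5,0,0,0,0],[0.6,-5,0,0,0,0],[0,0,0,0,0,0],[0,0,0,0,0,0],[0,0,0,0,0,0]]'
python3 - <<'E'
from h import *
print(status.get_obs()['joint_pos'])
cv2.imwrite("pics/w4.png",cv2.cvtColor(camera("wrist"),cv2.COLOR_RGB2BGR))
E
```

```text
clock: 9.15
eef_pos: [0.4734, -0.0785, 0.2446]
tool_rot: [-0.078, 0.997, 0.0, -0.002]
ft_force: [1.2, 0.7, -0.6]
grip_width: 0.0429
grasp_force: 0.0
clock: 9.95
eef_pos: [0.5039, -0.3237, 0.245]
tool_rot: [-0.078, 0.997, 0.001, -0.001]
ft_force: [0.5, 0.0, 0.0]
grip_width: 0.0428
grasp_force: 0.0
[-5.71240670e-01  4.40702366e-01  3.25727703e-01  1.45898379e+00
  3.84510018e-04 -7.27878522e-01]
```

View pics/w4.png

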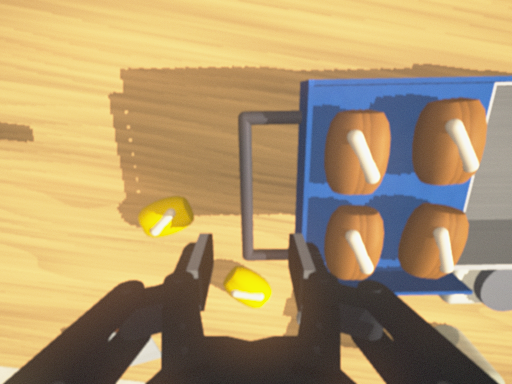

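The wrist view shows the bar from (246,117) to (249,255) in line with the fingers, the four brown rolls on the tray, and the yellow ones on the bench.

```bash
python3 - <<'E'
from h import *
a,b=ray("wrist",246,117,.13),ray("wrist",249,255,.13);print(a,b,(a+b)/2,np.degrees(np.arctan2(*(b-a)[1::-1])),status.get_obs()['eef_pos'])
E
```

```text
[ 0.44243647 -0.3377344   0.13      ] [ 0.58202744 -0.31289318  0.13      ] [ 0.51223195 -0.32531379  0.13      ] 10.090559857901738 [ 0.50417842 -0.32339308  0.24565461]
```

```bash
python3 -m creep '[[0.7,-0.3,-2,0,0,0.5],[0,0,-3,0,0,0],[0,0,-3,0,0,0],[0,0,-2.5,0,0,0],[0,0,-1.9,0,0,0],[0,0,-1,0,0,0],[0,0,0,0,0,0]]';python3 -m creep '[[0,0,0,0,0,0],[0,0,0,0,0,0],[0,0,0,0,0,0],[0,0,0,0,0,0],[0,0,0,0,0,0]]' -1
```

```text
clock: 10.7
eef_pos: [0.5121, -0.3268, 0.113]
tool_rot: [-0.083, 0.997, -0.0, 0.001]
ft_force: [0.6, -0.1, 0.5]
grip_width: 0.0426
grasp_force: 0.0
clock: 11.2
eef_pos: [0.5118, -0.3267, 0.1131]
tool_rot: [-0.083, 0.997, 0.001, 0.0]
ft_force: [-1.5, 5.0, 5.3]
grip_width: 0.0099
grasp_force: 58.7
```

```bash
python3 - <<'E'
from h import *
ya=np.radians(9.6);yi=np.array([-np.sin(ya),np.cos(ya),0]);zz=np.array([0,0,1.]);xa=np.array([np.cos(ya),np.sin(ya),0])
def tcp(t):
    g=-yi*(.22*np.cos(t)-.01*np.sin(t))+zz*(.22*np.sin(t)+.01*np.cos(t))
    return g+R.from_rotvec(-xa*t/2).apply(-.019*zz)
N=24;t=np.clip(1.1*(np.arange(N+1)/N),0,None)
c=np.array([tcp(a) for a in t])*100;c=np.round(c-c[0],1);d=np.diff(c,axis=0).round(1)
print(np.degrees(-xa*1.1/2/N).round(2))
for k in range(0,N,8):print([list(map(float,r)) for r in d[k:k+8]],c[k+8])
E
```

```text
[-1.29 -0.22 -0.  ]
[[-0.0, 0.0, 1.0], [0.0, 0.1, 1.0], [0.0, 0.1, 1.0], [-0.1, 0.2, 1.0], [0.0, 0.2, 1.0], [0.0, 0.2, 1.0], [-0.1, 0.3, 0.9], [0.0, 0.4, 1.0]] [-0.2  1.5  7.9]
[[-0.1, 0.3, 0.9], [-0.1, 0.4, 0.9], [-0.1, 0.5, 0.9], [0.0, 0.5, 0.8], [-0.1, 0.5, 0.9], [-0.1, 0.6, 0.8], [-0.1, 0.6, 0.7], [-0.1, 0.7, 0.8]] [-0.9  5.6 14.6]
[[-0.2, 0.6, 0.7], [-0.1, 0.7, 0.7], [-0.1, 0.8, 0.6], [-0.1, 0.7, 0.7], [-0.2, 0.8, 0.5], [-0.1, 0.9, 0.6], [-0.1, 0.8, 0.5], [-0.2, 0.9, 0.4]] [-2.  11.8 19.3]
```

```bash
python3 -m creep '[[0,0,1,-1.29,-0.22,0],[0,0.1,1,-1.29,-0.22,0],[0,0.1,1,-1.29,-0.22,0],[-0.1,0.2,1,-1.29,-0.22,0],[0,0.2,1,-1.29,-0.22,0],[0,0.2,1,-1.29,-0.22,0],[-0.1,0.3,0.9,-1.29,-0.22,0],[0,0.4,1,-1.29,-0.22,0]]'
```

```text
clock: 12.0
eef_pos: [0.5092, -0.3123, 0.1913]
tool_rot: [-0.082, 0.992, -0.091, 0.007]
ft_force: [1.0, 3.0, -6.9]
grip_width: 0.0097
grasp_force: 58.3
```

Tracking well, forces small.

```bash
python3 -m creep '[[-0.1,0.3,0.9,-1.29,-0.22,0],[-0.1,0.4,0.9,-1.29,-0.22,0],[-0.1,0.5,0.9,-1.29,-0.22,0],[0,0.5,0.8,-1.29,-0.22,0],[-0.1,0.5,0.9,-1.29,-0.22,0],[-0.1,0.6,0.8,-1.29,-0.22,0],[-0.1,0.6,0.7,-1.29,-0.22,0],[-0.1,0.7,0.8,-1.29,-0.22,0]]'; python3 -m creep '[[-0.2,0.6,0.7,-1.29,-0.22,0],[-0.1,0.7,0.7,-1.29,-0.22,0],[-0.1,0.8,0.6,-1.29,-0.22,0],[-0.1,0.7,0.7,-1.29,-0.22,0],[-0.2,0.8,0.5,-1.29,-0.22,0],[-0.1,0.9,0.6,-1.29,-0.22,0],[-0.1,0.8,0.5,-1.29,-0.22,0],[-0.2,0.9,0.4,-1.29,-0.22,0]]'; python3 -m creep '[[0,0,0,0,0,0],[0,0,0,0,0,0],[0,0,0,0,0,0],[0,0,0,0,0,0],[0,0,0,0,0,0],[0,0,0,0,0,0]]'
python3 - <<'E'
from h import *
a=camera("scene")[60:260,130:350];b=camera("top")[170:300,190:390]
o=np.hstack([cv2.resize(x,(400,400)) for x in(a,b)])
cv2.imwrite("pics/c5.png",cv2.cvtColor(o,cv2.COLOR_RGB2BGR))
E
```

```text
clock: 12.8
eef_pos: [0.502, -0.2717, 0.2587]
tool_rot: [-0.081, 0.98, -0.182, 0.015]
ft_force: [1.8, 2.4, -9.3]
grip_width: 0.0099
grasp_force: 58.3
clock: 13.6
eef_pos: [0.4912, -0.2106, 0.3068]
tool_rot: [-0.078, 0.959, -0.272, 0.024]
ft_force: [-0.2, -1.2, -2.0]
grip_width: 0.0098
grasp_force: 58.6
clock: 14.2
eef_pos: [0.4915, -0.2114, 0.3065]
tool_rot: [-0.078, 0.959, -0.271, 0.024]
ft_force: [-4.1, -4.3, 4.5]
grip_width: 0.0098
grasp_force: 59.0
```

View pics/c5.png

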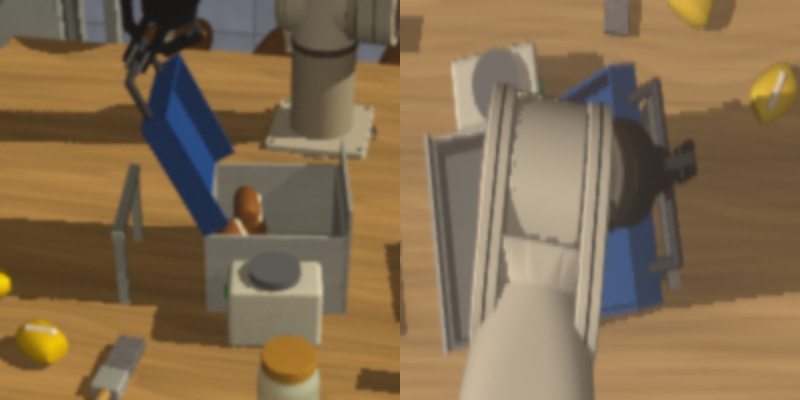

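The tray is empty and the rolls are in the hopper near the hinge. One leans at (248,205) in the left half, so I'll take a closer look before lowering.

```bash
python3 - <<'E'
from h import *
a=camera("scene")[120:220,195:335];b=camera("wrist")
o=np.hstack([cv2.resize(x,(400,300),interpolation=cv2.INTER_CUBIC) for x in(a,b)])
cv2.imwrite("pics/c6.png",cv2.cvtColor(o,cv2.COLOR_RGB2BGR))
E
```

```text
(no output)
```

View pics/c6.png

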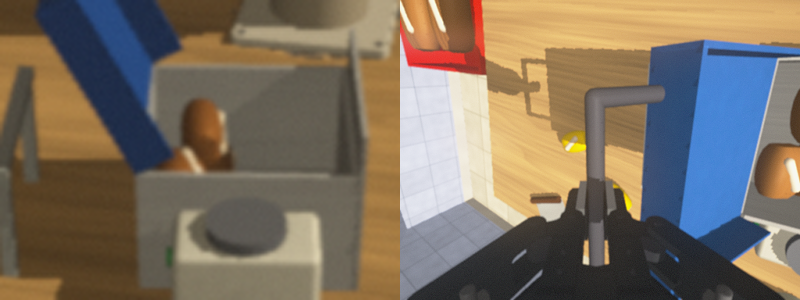

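```bash
python3 - <<'E'
from h import *
ya=np.radians(9.6);Rz=R.from_euler('z',ya).as_matrix()
for u,v in((203,125),(185,162),(200,100)):
  for z in(.03,.06,.09,.12):
    p=ray("scene",195+u*.35,120+v/3,z)-[.4545,-.0125,0];print(u,v,z,(Rz.T@p).round(3))
E
```

```text
203 125 0.03 [-0.134 -0.045  0.03 ]
203 125 0.06 [-0.083 -0.043  0.06 ]
203 125 0.09 [-0.032 -0.041  0.09 ]
203 125 0.12 [ 0.018 -0.039  0.12 ]
185 162 0.03 [-0.062 -0.061  0.03 ]
185 162 0.06 [-0.014 -0.058  0.06 ]
185 162 0.09 [ 0.034 -0.056  0.09 ]
185 162 0.12 [ 0.081 -0.053  0.12 ]
200 100 0.03 [-0.185 -0.05   0.03 ]
200 100 0.06 [-0.132 -0.048  0.06 ]
200 100 0.09 [-0.08  -0.046  0.09 ]
200 100 0.12 [-0.027 -0.044  0.12 ]
```

The leaning roll projects to hopper x about -0.03 to -0.08 m, y about -0.04 m and centre z about 0.06–0.09 m, so it is below the rim. Lowering along the reverse path.

```bash
python3 -m creep '[[0.2,-0.9,-0.4,1.29,0.22,0],[0.1,-0.8,-0.5,1.29,0.22,0],[0.1,-0.9,-0.6,1.29,0.22,0],[0.2,-0.8,-0.5,1.29,0.22,0],[0.1,-0.7,-0.7,1.29,0.22,0],[0.1,-0.8,-0.6,1.29,0.22,0],[0.1,-0.7,-0.7,1.29,0.22,0],[0.2,-0.6,-0.7,1.29,0.22,0]]'; python3 -m creep '[[0.1,-0.7,-0.8,1.29,0.22,0],[0.1,-0.6,-0.7,1.29,0.22,0],[0.1,-0.6,-0.8,1.29,0.22,0],[0.1,-0.5,-0.9,1.29,0.22,0],[0,-0.5,-0.8,1.29,0.22,0],[0.1,-0.5,-0.9,1.29,0.22,0],[0.1,-0.4,-0.9,1.29,0.22,0],[0.1,-0.3,-0.9,1.29,0.22,0]]'; python3 -m creep '[[0,-0.4,-1,1.29,0.22,0],[0.1,-0.3,-0.9,1.29,0.22,0],[0,-0.2,-1,1.29,0.22,0],[0,-0.2,-1,1.29,0.22,0],[0.1,-0.2,-1,1.29,0.22,0],[0,-0.1,-1,1.29,0.22,0],[0,-0.1,-0.9,1.29,0.22,0]]'; python3 -m creep '[[0,0,-0.6,1.29,0.22,0],[0,0,-0.3,0,0,0],[0,0,0,0,0,0],[0,0,0,0,0,0],[0,0,0,0,0,0]]'
```

```text
clock: 15.2
eef_pos: [0.5023, -0.2727, 0.2576]
tool_rot: [-0.081, 0.98, -0.18, 0.015]
ft_force: [-4.0, -3.2, 2.7]
grip_width: 0.0096
grasp_force: 59.8
clock: 16.0
eef_pos: [0.5094, -0.3129, 0.1902]
tool_rot: [-0.082, 0.993, -0.09, 0.007]
ft_force: [-1.3, -2.6, -0.4]
grip_width: 0.0094
grasp_force: 58.9
clock: 16.7
eef_pos: [0.5118, -0.3267, 0.1222]
tool_rot: [-0.083, 0.997, -0.009, 0.001]
ft_force: [1.1, 8.4, -2.1]
grip_width: 0.0099
grasp_force: 58.4
clock: 17.2
eef_pos: [0.5119, -0.3267, 0.1169]
tool_rot: [-0.083, 0.997, 0.001, 0.001]
ft_force: [-3.1, 10.0, 13.1]
grip_width: 0.0097
grasp_force: 60.0
```

The tray is on its stop, with 13 N upward on the tool. Release and rise.

```bash
python3 -m creep '[[0,0,0,0,0,0],[0,0,0,0,0,0],[0,0,0,0,0,0],[0,0,0,0,0,0],[0,0,0,0,0,0]]' 0; python3 -m creep '[[0,0,0.5,0,0,0],[0,0,1,0,0,0],[0,0,2,0,0,0],[0,0,4,0,0,0],[0,0,4,0,0,0],[0,-2,3,0,0,0],[0,-4,0,0,0,0],[0,0,0,0,0,0]]'; python3 -m creep '[[-2,-4,2,0,0,0],[-2,-4,2,0,0,0],[-2,-2,0,0,0,0],[0,0,0,0,0,0],[0,0,0,0,0,0],[0,0,0,0,0,0]]'
python3 - <<'E'
from h import *
a=camera("scene")[110:240,130:450];b=camera("top")[150:300,100:380]
o=np.vstack([cv2.resize(a,(640,260),interpolation=cv2.INTER_CUBIC),cv2.resize(b,(640,340),interpolation=cv2.INTER_CUBIC)])
cv2.imwrite("pics/c7.png",cv2.cvtColor(o,cv2.COLOR_RGB2BGR))
E
```

```text
clock: 17.7
eef_pos: [0.5115, -0.3284, 0.114]
tool_rot: [-0.082, 0.997, -0.0, -0.0]
ft_force: [0.3, -1.0, 0.1]
grip_width: 0.0427
grasp_force: 0.0
clock: 18.5
eef_pos: [0.5117, -0.3922, 0.2611]
tool_rot: [-0.08, 0.997, -0.002, 0.001]
ft_force: [-0.4, -0.5, -0.4]
grip_width: 0.0427
grasp_force: 0.0
clock: 19.1
eef_pos: [0.452, -0.4868, 0.2991]
tool_rot: [-0.083, 0.997, 0.0, -0.0]
ft_force: [-0.4, 0.3, -0.9]
grip_width: 0.0427
grasp_force: 0.0
```

View pics/c7.png

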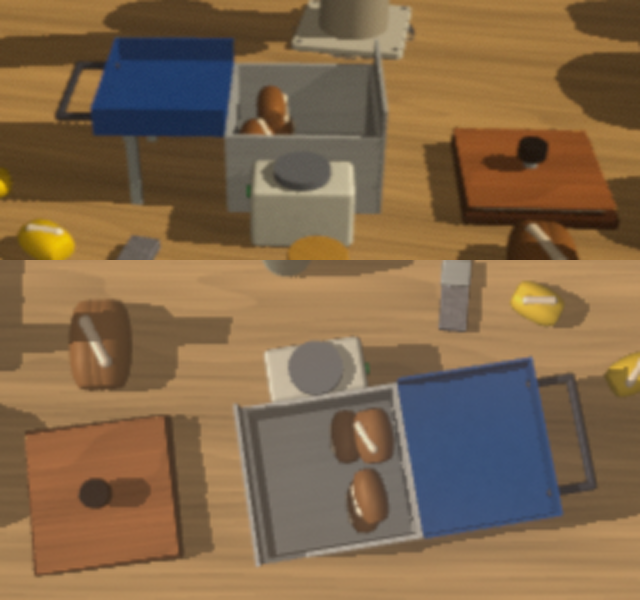

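The tray is level and empty, the lid is on the board, and the rolls are in two piles inside the hopper. I'll triangulate the upper rolls from the two views to check their height.

```bash
python3 - <<'E'
from h import *
ya=np.radians(9.6);Rz=R.from_euler('z',ya).as_matrix()
for s,t in(((272,106),(368,500)),((258,128),(372,435))):
  S=(130+s[0]/2,110+s[1]/2);T=(100+t[0]*280/640,150+(t[1]-260)*150/340)
  zs=np.linspace(.01,.16,151);d=[np.linalg.norm(ray("scene",*S,z)-ray("top",*T,z)) for z in zs];i=np.argmin(d)
  print(zs[i],d[i],Rz.T@(ray("top",*T,zs[i])-[.4545,-.0125,0]))
E
```

```text
0.081 0.0008228846420224664 [-0.03944657 -0.041034    0.081     ]
0.096 0.0015474758458927367 [ 0.0427102 -0.0588572  0.096    ]
```

```bash
python3 -c "
from workcell import ticket
print(ticket.job_done())"
```

```text
the job is handed in; nothing more can be done
None
```

The job is handed in at about 19 s: the lid lies flat on the board, the tray is empty and back down level, and the loaf, jar and brush were never touched; I saw three rolls in the hopper, below the rim, and take the fourth to be hidden under the upper ones.

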